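Tug the case cover, free a stuck catch, hold the cover up

TASK

Lift the plug gauge off the cover of the inspection case and lay it in the notches of the two-post gauge rest. Then, before touching the orange catch knob, tug the cover up by its bow handle to feel whether the catch has caught it; if it has, slide the knob away from the case to its stop to release it. Raise the cover past half-way to vertical and finish while still holding it up in the gripper, with the gauge lying in its rest and the red-capped marker, torch and wood block left alone.

Things in the scene. Friction and masses are not known exactly. Their poses are not given: they have to be found in the camera images.
- case: Grey case fixed to the bench, 160 (x) x 200 (y) x 70 mm high without cover; yaw varies. Origin: centre of its underside. Handle on its -x side (front), hinges on +x. On its -y side, outward from the wall, the dark catch housing: 50 mm (x) x 80 mm (y), top 66 mm above the bench. The pawl hidden in it has caught the cover at most starts, not all; nothing outside shows it, nor does the knob's place.
- cover (a joint): Angle of the case's blue cover (slab 160 x 200 x 8 mm, top 78 mm above the bench when shut), rad: 0 shut, grows opening upward, stop at 1.6. Its weight (0.35 kg) and a light spring shut it from any angle when let go (1 to 4 N at the handle). Caught, it has only about 0.04 rad of play (8 mm at the handle), then stops hard; not caught, it opens freely.
- cover_hinge (a point): Point on the cover's hinge line, half-way along it, 70 mm above the bench. Axes as the case's; the hinge line runs along the case's y axis.
- cover_bar (a point): Centre of the steel bow handle's bar: round, 10 mm thick, 100 mm long between its two legs, parallel to the case's y axis. Shut, it is 74 mm above the bench, 50 mm in front of the cover's edge, free on all sides; 210 mm from the hinge line. Moves with the cover.
- catch_knob (a point): Point in the orange catch knob, 7 mm below its top. Knob: 14 mm (case x) x 16 mm (case y), stands 28 mm above the housing. Slides along the case's -y (away from the case), 30 mm from inner end to stop; starts within 4 mm of the inner end, takes about 2 N, stays where left. At more than 15 mm from the inner end it has surely drawn the pawl out, which then stays out.
- gauge_mid (a point): Centre, half-way up, of the handle of the plug gauge with the green band: a loose rod 111 mm long, 25 mm across, 0.16 kg, lying along this point's x. The handle, 27 mm either side of this point, is the part to grip and support. Starts lying on the shut cover, yaw varies; either way round in the rest is good. Lying, the point is 12.5 mm above what carries it.
- rest_seat (a point): Seat of the gauge rest (fixed): middle of the notch floors, 40 mm above the bench. Two posts, 6 mm thick, stand 20 mm either side along this point's x (34 mm clear between). Notches run along x, 30 mm wide at the floor, flaring to 42 mm 14 mm up. Foot plate 76 x 60 x 6 mm. Lying in it, the gauge's handle centre is 12.5 mm above this point, its axis along x.
- marker_red: Bystander: white felt marker with a red cap, 136 x 13 x 14 mm, lying along its x axis. Origin at the centre of its underside.
- torch: Bystander: black pen torch, 111 x 28 x 28 mm, lying along its x axis. Origin at the centre of its underside.
- wood_block: Bystander: small hardwood block, 30 x 39 x 44 mm high, standing. Origin at the centre of its underside.
Mind the look-alikes: they are no part of the job. Leave any pink look-alike of the part that bears rest_seat alone. Leave any purple look-alike of the part that bears gauge_mid alone.

How it is judged (in metres and radians):
On the way, in this order (a step that is already met when the one before it is completed fails the run):
1. the plug gauge lies released in the notches of the rest (x of gauge_mid in the frame of rest_seat between -0.012 and 0.012 m and y of gauge_mid in the frame of rest_seat between -0.007 and 0.007 m and z of gauge_mid in the frame of rest_seat between 0.007 and 0.018 m and angle between the x axis of gauge_mid and the x axis of rest_seat, either way round below 0.2 rad and contact force between the fingers and gauge below 0.1 N and linear speed of gauge below 0.03 m/s), for 0.3 s.
2. the cover is tugged up (at least 0.02 rad) while the catch knob is still where it started (value of joint cover above 0.02 rad and distance of catch_knob from where it was at the start of the episode below 0.006 m), for 0.1 s.
3. the cover is raised past 0.8 rad (value of joint cover above 0.8 rad), for 0.2 s.
At the end, for the whole second after the job is handed in: Cover still at over 0.8 rad (46 deg), held by the fingers (over 0.5 N), no loose thing propping it. Gauge in the rest: handle centre within 12 mm of the seat along the notches, 7 mm across, 7 to 18 mm above it, axis within 0.2 rad of the notches (value of joint cover above 0.8 rad and velocity of joint cover between -0.1 and 0.1 rad/s and contact force between the fingers and cover above 0.5 N and contact force between each of marker_red, torch, wood_block, gauge and cover below 0.1 N and x of gauge_mid in the frame of rest_seat between -0.012 and 0.012 m and y of gauge_mid in the frame of rest_seat between -0.007 and 0.007 m and z of gauge_mid in the frame of rest_seat between 0.007 and 0.018 m and angle between the x axis of gauge_mid and the x axis of rest_seat, either way round below 0.2 rad and linear speed of gauge below 0.03 m/s); the arm keeps its last pose, push and grip.
It fails at once if the white marker with a red cap is pushed more than 30 mm (distance of marker_red from where it was at the start of the episode above 0.03 m).
It fails at once if the black pen torch is pushed more than 30 mm (distance of torch from where it was at the start of the episode above 0.03 m).
It fails at once if the hardwood block is pushed more than 30 mm (distance of wood_block from where it was at the start of the episode above 0.03 m).
It also fails if it takes over 64 s, if anything falls off the work surface, if the arm or the gripper's body presses on something with over 40 N, if the wrist force passes 120 N, or if a joint passes its speed limit or range.

ROBOT

A 6-joint arm with a two-finger parallel gripper is mounted at the origin on a cart in front of the work surface, level with it; the furniture and walls round the work are solid. World frame = base frame: x ahead of the robot, y to its left, z up, the work surface at z = 0. Lengths are in mm, angles in degrees, forces in N, time in s.
With the tool pointing down it reaches from about 350 to 850 mm from the base axis. Payload 8.1 kg.
Tool frame: the origin (TCP) lies between the finger pads; the fingertips stand 22 mm ahead of it and the grasp point (between the pads) lies 3 mm ahead of it; z points along the fingers, y is the direction in which the jaws open and shut (so a half turn about z gives the same grasp; the last joint's range is limited). The gripper opens to 85 mm and grips with 20 to 120 N. Pads are 22 mm wide; open, the fingers measure 114 mm over their backs; the gripper's body (76 mm by 85 mm) begins 54 mm behind the grasp point. The pads swing forward as they close: fully open they stand 13 mm farther back than shut.
Start: joints at [-72.044, 7.471, 85.268, -0, 87.261, -4.893], TCP at [233.008, -552.913, 253.292] pointing down, gripper open.
Joint ranges: [-169.43, 169.43], [-51.17, 129.36], [1.28, 143.12], [-76.62, 256.62], [0, 156.53], [-152.29, 152.29]. Speed limits (degrees/s): [136.94, 136.94, 159.86, 180, 180, 180].

INTERFACE

Orientations are given as [roll, pitch, yaw] about the fixed x, y, z axes, in that order (R = Rz(yaw) Ry(pitch) Rx(roll)).
In Python, from bench import r gives the robot as it stands.
- The arm moves only by the tool drive_tool, never from a script. Its argument "moves" is a list of rows, each a list of 2 entries, a list of its own where there are three numbers: the shift along the world's x, y, z in mm, then the turn about the world's z in degrees. A call has exactly 8 rows; each row is the pose to reach, as a shift and turn from the pose commanded when the call began; what a row does not reach only later rows make up. A row lasts 1/12 s, in which the tool goes at most 41.7 mm and 7.16 degrees, less where a joint would pass 70% of its speed; a pose out of reach is approached as far as the arm can. A call with a gripper value outside its range is refused whole. "fingers" is the finger opening in mm, from 0 to 85.4, set as the call begins (left out, the last holds). The fingers move at their own pace and stop on an object; "squeeze" is the grip in N (left out, the last holds). Time passes only in rows, so rows that repeat a pose let the fingers close, or fill a call up. It gives the time, the measured TCP pose, the force and the opening at its end, in the units of the state.
- r.sense(): the state, without advancing time (a new reading comes with each control period).
- r.snapshot(name): name is "scene" or "top" or "wrist"; returns a dict with "pixels" (384x512x3 uint8, red, green, blue), "camera_matrix" (3x3 intrinsics, pixels), "xyz" and "orientation" of the camera in the world. Camera axes: x right, y down, z forward; pixel columns grow to the right and rows downward; lengths in mm; the calibration is good to about 2 mm. A picture is of the moment at which its call begins. There is no depth.
- r.hand_in(): hands the job in, once; it reports no verdict.
The state is a dict: "time": time; "joint_pos": joint angles; "qd": joint speeds; "joint_efforts": joint torques, N m; "tool_pos": TCP position; "tcp_rot": TCP orientation; "ft_force": force on the tool from outside, world axes, zero at the start; "wrist_torque": the same for the moment, N m; "finger_gap": finger opening in mm.
Only numpy, scipy, OpenCV 4.12 (cv2) and the standard library are available. Lean on these libraries where they do the work, as an engineer would, in place of code of your own. Each camera call takes 0.05 s, during which the arm holds its last target.

## Working session

There is one attempt and no reset: what is moved stays moved. The work goes in short steps, Python scripts to look and compute and a tool call to move; the robot and the scene stay as the last step left them, time stands still between calls to the robot, and variables do not carry over. Pictures are saved under pics/ and viewed, and the job is handed in when it is done.

Besides the shell and the picture viewer there is one more tool, called by a JSON object that holds its "api" and its "payload", one argument or row to a line. drive_tool: Moves the arm, as the interface text tells. Its arguments: {"type":"object","properties":{"moves":{"type":"array","items":{"type":"array"}},"fingers":{"type":"number"},"squeeze":{"type":"number"}},"required":["moves"]}

```bash
mkdir -p pics; ls
cat > h.py <<'E'
import numpy as np,cv2
from scipy.spatial.transform import Rotation as R
from bench import r
def snap(n,f):
    s=r.snapshot(n); cv2.imwrite('pics/'+f+'.png',s['pixels'][:,:,::-1]); 
    import pickle; pickle.dump({k:np.array(v) for k,v in s.items()},open('pics/'+f+'.pkl','wb')); return s
def load(f):
    import pickle; return pickle.load(open('pics/'+f+'.pkl','rb'))
def rot(s):
    o=np.array(s['orientation'])
    return o if o.shape==(3,3) else R.from_euler('xyz',o,degrees=True).as_matrix()
def ray(s,uv):
    K=np.array(s['camera_matrix']); d=rot(s)@np.linalg.solve(K,np.array([uv[0],uv[1],1.])); return np.array(s['xyz']),d/np.linalg.norm(d)
def plane(s,uv,z):
    o,d=ray(s,uv); return o+d*(z-o[2])/d[2]
def tri(l):
    A=np.zeros((3,3));b=np.zeros(3);rs=[ray(s,uv) for s,uv in l]
    for o,d in rs:
        P=np.eye(3)-np.outer(d,d);A+=P;b+=P@o
    x=np.linalg.solve(A,b); return x,[np.linalg.norm(np.cross(x-o,d)) for o,d in rs]
def proj(s,p):
    q=np.array(s['camera_matrix'])@(rot(s).T@(np.array(p)-np.array(s['xyz']))); return q[:2]/q[2]
E
python3 - <<'E'
from h import *
for n in ['scene','top','wrist']:
    s=snap(n,n+'0'); print(n,np.array(s['xyz']),s['orientation'],s['camera_matrix'])
print(r.sense())
E
```

```text
pics
scene [  189.67147494 -1029.95216014  1021.53794771] [-1.31348241e+02 -1.13663150e-01 -2.31978368e+01] [[428.65961214   0.         249.3396298 ]
 [  0.         428.65961214 192.26469441]
 [  0.           0.           1.        ]]
top [ 453.10573739  -80.62519893 1189.28876595] [-171.98996487    0.78201011  -91.36031409] [[355.9656453    0.         256.44736071]
 [  0.         355.9656453  192.99655441]
 [  0.           0.           1.        ]]
wrist [ 305.93050638 -523.52324962  373.60571108] [ 1.61972270e+02  1.50432046e-01 -6.72060869e+01] [[305.65727673   0.         257.63103914]
 [  0.         305.65727673 192.807168  ]
 [  0.           0.           1.        ]]
{'time': 0.15, 'joint_pos': array([-7.20437511e+01,  7.50723866e+00,  8.53170902e+01, -7.68666273e-04,
        8.72626768e+01, -4.89268678e+00]), 'qd': array([ 0.12012503, -0.06017507, -0.28524829, -0.05692499, -0.04801688,
       -0.08804012]), 'joint_efforts': array([ 5.80372525e-04, -5.70061326e+01, -5.01158345e+01, -2.36293108e-04,
        9.45782172e-03,  7.42840643e-05]), 'tool_pos': array([ 232.87322696, -552.51453359,  252.4432661 ]), 'tcp_rot': array([-1.79913246e+02, -6.65574614e-03,  2.28489679e+01]), 'ft_force': array([-0.31136153, -0.39374551,  0.10379526]), 'wrist_torque': array([-0.01110608,  0.03123764,  0.01026274]), 'finger_gap': 85.56548752083376}
```

View pics/scene0.png

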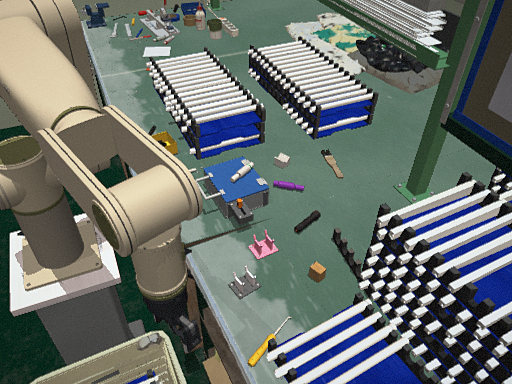

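View pics/top0.png

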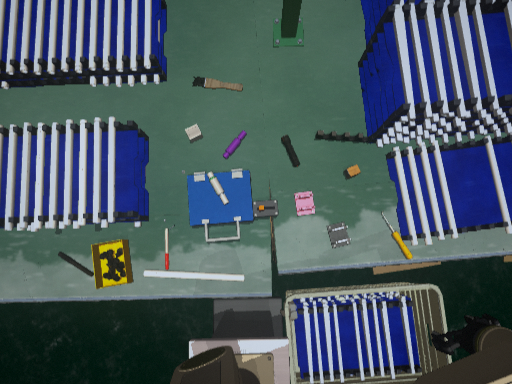

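View pics/wrist0.png

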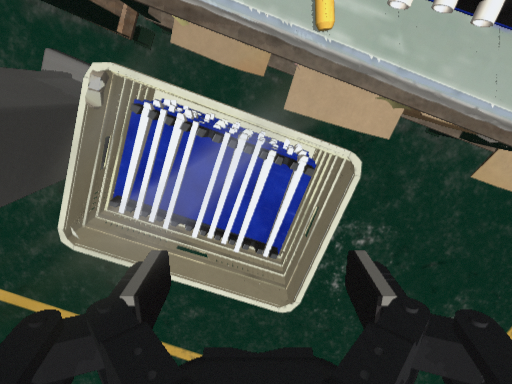

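The top view shows the case and blue cover at (220,197), with the white gauge on it at (217,188). The grey rest is at (339,235) and the orange knob at (262,208). The marker is at (167,250), the torch at (290,150) and the block at (352,171).

Possible mix-ups:
- **Gauge:** white gauge at (217,188) or the purple one at (235,145). I choose the white one on the cover.
- **Rest:** grey at (339,235) or the pink one at (305,203). I choose the grey one.

Next, close crops to check these choices.

Run:
```python
import cv2
a=cv2.imread('pics/top0.png'); b=cv2.imread('pics/scene0.png')
cv2.imwrite('pics/c1.png',cv2.resize(a[125:270,155:365],None,fx=3.8,fy=3.8,interpolation=cv2.INTER_CUBIC))
cv2.imwrite('pics/c2.png',cv2.resize(b[145:305,190:340],None,fx=3.7,fy=3.7,interpolation=cv2.INTER_CUBIC))
from h import *
s=load('top0')
for n,u,z in [('bl',(189,227),78),('tl',(188,172),78),('tr',(251,170),78),('br',(253,222),78),('g',(217,188),90),('rest',(339,235),40),('knob',(262,208),94),('barL',(206,240),74),('barR',(240,236),74)]: print(n,plane(s,u,z).round())
```

```text
bl [508. 144.  78.]
tl [683. 147.  78.]
tr [684. -54.  78.]
br [519. -56.  78.]
g [627.  54.  90.]
rest [ 473. -329.   40.]
knob [560. -85.  94.]
barL [467.  91.  74.]
barR [477. -15.  74.]
```

View pics/c1.png

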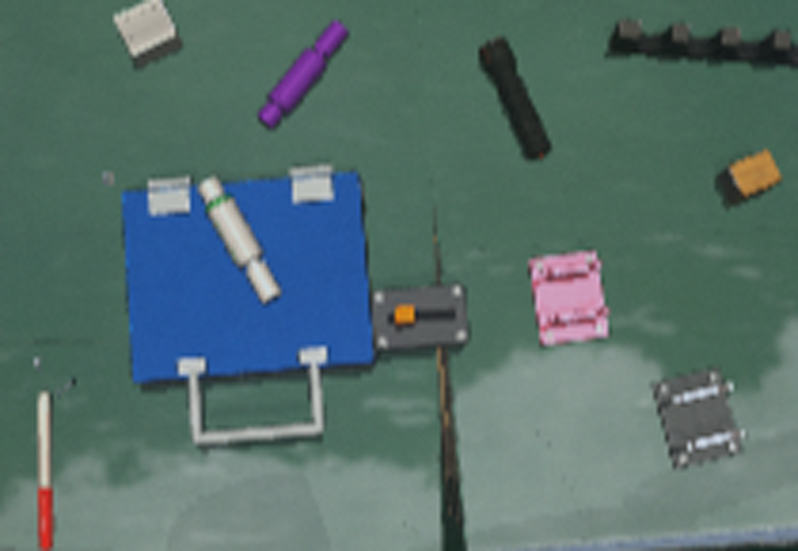

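View pics/c2.png

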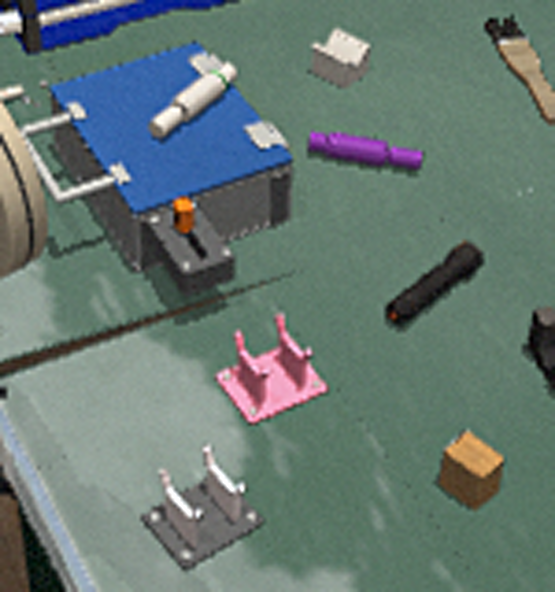

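The crops confirm the choices. The gauge with the green band lies on the cover at crop pixel (240,240), and the grey two-post rest is at (697,420). The orange knob is at (404,315), and the bar runs (197,440)–(320,430). I'm moving over the grey rest for a wrist view.

{"api": "drive_tool", "payload": {
  "moves": [
    [[30,30,10],0],
    [[60,60,20],0],
    [[90,85,30],0],
    [[120,110,40],-2],
    [[150,140,40],-4],
    [[180,170,40],-6],
    [[210,200,40],-8],
    [[215,210,40],-8]
  ],
  "fingers": 45
}}

```text
time: 0.82
tool_pos: [451.2, -338.9, 293.1]
tcp_rot: [-179.9, -0.1, 14.9]
ft_force: [0.3, -1.2, 0.5]
finger_gap: 45.0
```

Run:
```python
from h import *
s=snap('wrist','w1');snap('scene','s1');q=r.sense();print(q['time'],q['tool_pos'],q['tcp_rot'],s['xyz'],s['orientation'])
a=cv2.imread('pics/s1.png')
cv2.imwrite('pics/s1c.png',cv2.resize(a[145:305,190:340],None,fx=3.7,fy=3.7,interpolation=cv2.INTER_CUBIC))
```

```text
0.9167 [ 449.51466144 -340.4030128   292.97710631] [-1.79945815e+02  3.00273488e-04  1.51201276e+01] [ 527.64472652 -320.40021125  414.44602865] [ 1.62049915e+02  1.30079877e-01 -7.51212483e+01]
```

View pics/w1.png

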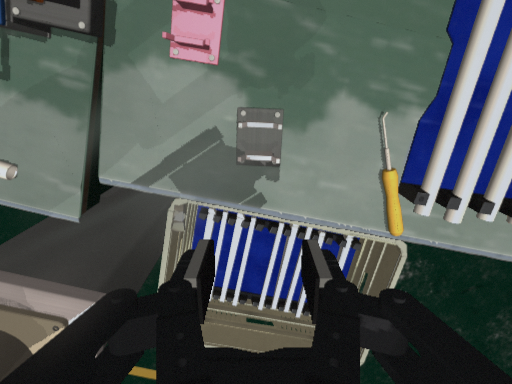

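View pics/s1c.png

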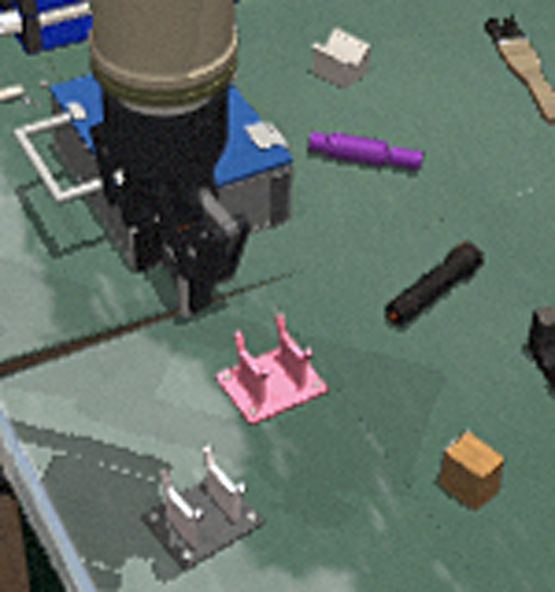

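The wrist view shows the grey rest at about (259,136), its posts at (260,126) and (262,158), and the screwdriver clear of it. I'll measure these precisely.

Run:
```python
from h import *
a=cv2.imread('pics/w1.png')
cv2.imwrite('pics/w1c.png',cv2.resize(a[95:180,215:305],None,fx=7,fy=7,interpolation=cv2.INTER_CUBIC))
a=cv2.imread('pics/top0.png')
cv2.imwrite('pics/t0c.png',cv2.resize(a[215:255,320:360],None,fx=14,fy=14,interpolation=cv2.INTER_CUBIC))
```

```text
(no output)
```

View pics/w1c.png

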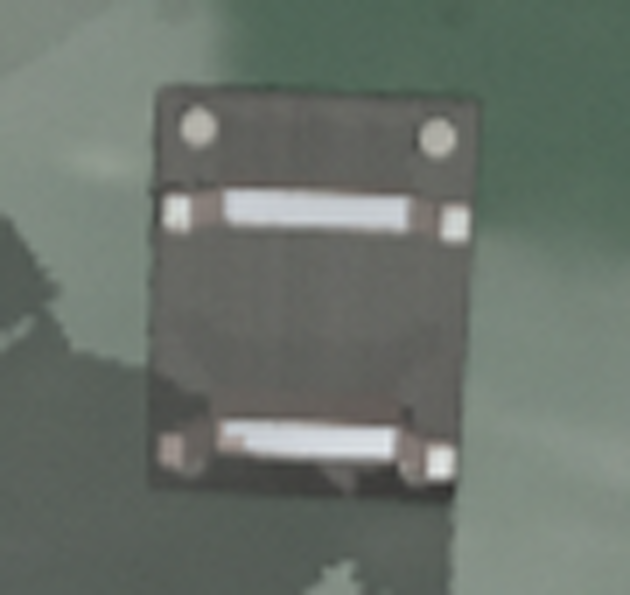

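View pics/t0c.png

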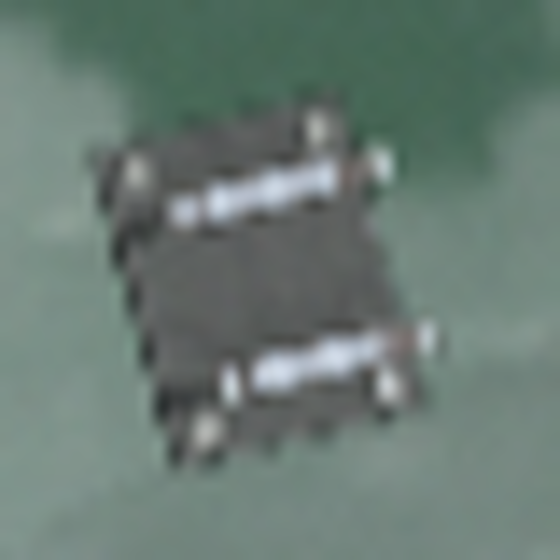

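{"api": "drive_tool", "payload": {
  "moves": [
    [[30,40,0],2],
    [[50,80,0],5],
    [[80,120,0],8],
    [[100,160,0],10],
    [[120,200,0],12],
    [[130,240,0],12],
    [[140,280,0],12],
    [[140,320,0],12]
  ]
}}

```text
time: 1.58
tool_pos: [586.2, -44.6, 292.7]
tcp_rot: [180.0, 0.0, 26.8]
ft_force: [0.9, -0.1, -0.9]
finger_gap: 44.9
```

Run:
```python
from h import *
s=snap('wrist','w2');q=r.sense();print(q['time'],q['tool_pos'],q['tcp_rot'],s['xyz'],s['orientation'])
```

```text
1.6333 [586.35815693 -36.81906921 292.8824597 ] [-1.79788763e+02 -9.32879905e-02  2.70750034e+01] [657.00428928 -10.4146628  413.95828169] [ 1.61932926e+02  3.25825344e-02 -6.32715687e+01]
```

View pics/w2.png

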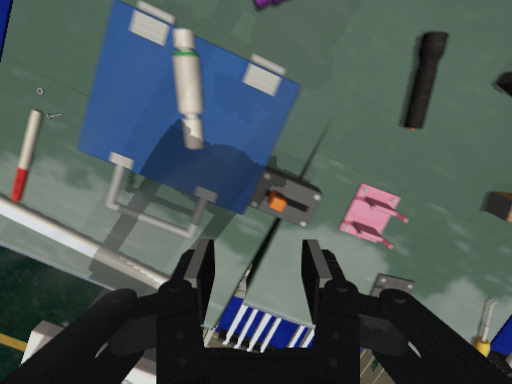

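The second wrist view shows the gauge from (183,30) to (194,148) with its green band at (187,53). The bar runs (110,205)–(190,233), the knob is at (278,202), and the marker is at (28,155). I'll crop for detail.

Run:
```python
from h import *
w1=load('w1');t=load('top0')
f=lambda c,k,o:((c[0]+.5)/k-.5+o[0],(c[1]+.5)/k-.5+o[1])
for c1,c2 in [((315,208),(270,190)),((309,440),(323,360))]:
    u=f(c1,7,(215,95));v=f(c2,14,(320,215))
    print(tri([(w1,u),(t,v)]),plane(w1,u,40),plane(t,v,40))
P=[plane(w1,f(c,7,(215,95)),6) for c in [(155,88),(480,98),(458,498),(150,488)]];print(np.round(P,1),np.mean(P,0))
a=cv2.imread('pics/w2.png')
cv2.imwrite('pics/w2c.png',cv2.resize(a[15:165,140:240],None,fx=4,fy=4,interpolation=cv2.INTER_CUBIC))
a=cv2.imread('pics/top0.png')
cv2.imwrite('pics/t1c.png',cv2.resize(a[165:210,200:240],None,fx=13,fy=13,interpolation=cv2.INTER_CUBIC))
```

```text
(array([ 494.52172423, -330.6237998 ,   38.56306332]), [np.float64(0.3444122952227255), np.float64(0.34441229522269157)]) [ 494.36051437 -330.77394868   40.        ] [ 494.75475023 -330.1160972    40.        ]
(array([ 455.70474312, -339.84355056,   41.77157721]), [np.float64(0.31583162290515554), np.float64(0.31583162290522726)]) [ 455.14562081 -340.1734936    40.        ] [ 455.91494934 -339.9979422    40.        ]
[[ 504.7 -297.7    6. ]
 [ 518.3 -355.9    6. ]
 [ 445.  -373.     6. ]
 [ 431.4 -314.5    6. ]] [ 474.85175884 -335.2760258     6.        ]
```

View pics/w2c.png

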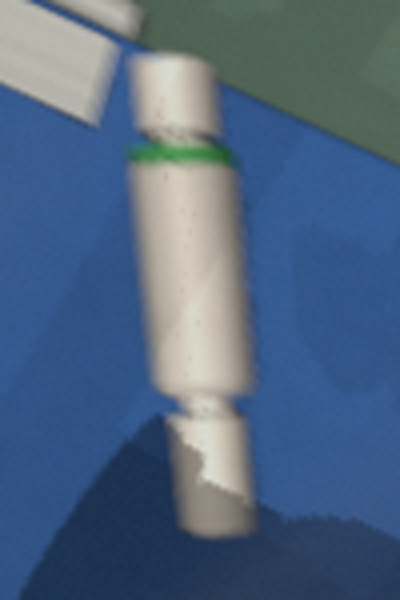

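View pics/t1c.png

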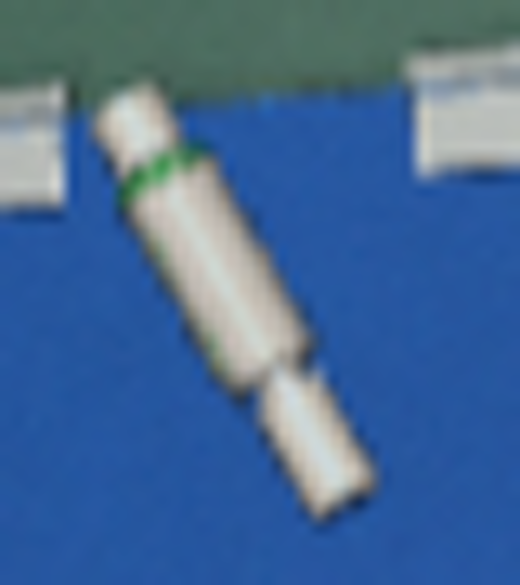

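Run:
```python
from h import *
w=load('w2');t=load('top0')
f=lambda c,k,o:((c[0]+.5)/k-.5+o[0],(c[1]+.5)/k-.5+o[1])
L=[((183,147),(167,170)),((204,393),(272,374)),((194,270),(219,272)),((175,62),(130,100)),((216,530),(345,505))]
for c1,c2 in L:
    u=f(c1,4,(140,15));v=f(c2,13,(200,165))
    x,e=tri([(w,u),(t,v)]);print(x.round(1),e[0].round(2),plane(w,u,90.5).round(1),plane(t,v,90.5).round(1))
```

```text
[659.5  67.5  96.7] 0.45 [659.8  69.4  90.5] [660.4  67.9  90.5]
[609.4  42.2  94.1] 0.37 [608.8  42.5  90.5] [610.   43.   90.5]
[635.   55.7  91.5] 0.3 [635.1  56.2  90.5] [635.1  55.6  90.5]
[675.3  75.  102.5] 0.11 [676.   78.2  90.5] [677.9  76.8  90.5]
[577.8  25.8  91.1] 0.02 [577.7  25.9  90.5] [577.9  25.9  90.5]
```

{"api": "drive_tool", "payload": {
  "moves": [
    [[25,40,-20],0],
    [[49,80,-40],0],
    [[49,93,-80],0],
    [[49,93,-120],0],
    [[49,93,-150],0],
    [[49,93,-150],0],
    [[49,93,-150],0],
    [[49,93,-150],0]
  ]
}}

```text
time: 2.3
tool_pos: [635.8, 46.9, 145.7]
tcp_rot: [179.9, -0.1, 26.8]
ft_force: [1.8, -1.2, 0.9]
finger_gap: 44.9
```

Run:
```python
from h import *
q=r.sense();print(q['time'],q['tool_pos'],q['tcp_rot'])
s=snap('wrist','w3')
```

```text
2.3 [635.78476404  46.88968134 145.7009402 ] [ 1.79928680e+02 -9.74191363e-02  2.67826859e+01]
```

View pics/w3.png

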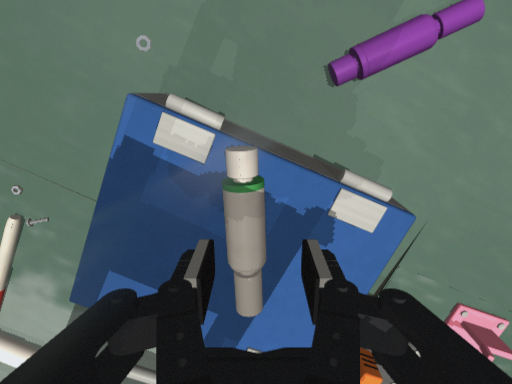

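The close view shows the gauge handle from (243,185) to (248,268), with the jaws straddling it and the axis about 13 px left of the jaw centre.

Run:
```python
from h import *
w=load('w3');w2=load('w2');u2=((194.5)/4-.5+140,(270.5)/4-.5+15)
for u in [(243.5,186),(248,268),(244.5,225)]: print(plane(w,u,90.5).round(1))
print(tri([(w,(244.5,223)),(w2,u2)]), r.sense()['tool_pos'])
```

```text
[655.2  64.8  90.5]
[605.8  37.5  90.5]
[632.5  53.1  90.5]
(array([635.73040947,  54.80164458,  96.09983796]), [np.float64(0.3835853676451775), np.float64(0.38358536764512735)]) [636.76137723  47.03662135 147.15628204]
```

{"api": "drive_tool", "payload": {
  "moves": [
    [[-1,8,0],1],
    [[-2,8,0],1],
    [[-2,8,-10],1],
    [[-2,8,-20],1],
    [[-2,8,-30],1],
    [[-2,8,-30],1],
    [[-2,8,-30],1],
    [[-2,8,-30],1]
  ]
}}

```text
time: 3.02
tool_pos: [632.5, 56.3, 112.8]
tcp_rot: [-180.0, 0.0, 27.8]
ft_force: [0.3, -0.0, -0.9]
finger_gap: 45.2
```

Run:
```python
from h import *
s=snap('wrist','w4')
q=r.sense();print(q['time'],q['tool_pos'],q['tcp_rot'],q['ft_force'])
```

```text
3.0667 [632.85759513  56.33687588 113.37480371] [ 1.79998308e+02 -2.97348511e-03  2.78467681e+01] [-0.06223913 -0.31624115  0.25636062]
```

View pics/w4.png

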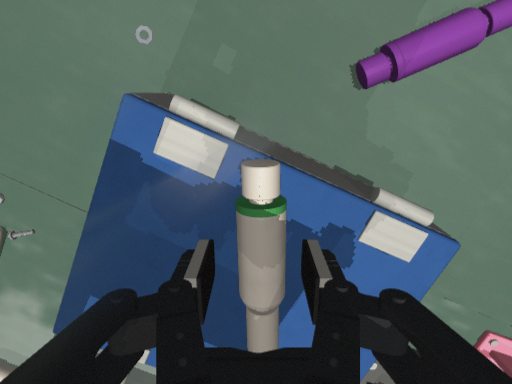

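The gauge (column 262) is centred between the jaws (columns 210–305), so I can descend and close.

{"api": "drive_tool", "payload": {
  "moves": [
    [[2,0,-4],0],
    [[2,0,-8],0],
    [[2,0,-11],0],
    [[2,0,-11],0],
    [[2,0,-11],0],
    [[2,0,-11],0],
    [[2,0,-11],0],
    [[2,0,-11],0]
  ]
}}

```text
time: 3.73
tool_pos: [634.9, 56.4, 102.5]
tcp_rot: [180.0, -0.0, 27.8]
ft_force: [0.5, -0.5, -0.2]
finger_gap: 45.1
```

{"api": "drive_tool", "payload": {
  "moves": [
    [[0,0,0],0],
    [[0,0,0],0],
    [[0,0,0],0],
    [[0,0,0],0],
    [[0,0,0],0],
    [[0,0,0],0],
    [[0,0,0],0],
    [[0,0,0],0]
  ],
  "fingers": 15,
  "squeeze": 30
}}

```text
time: 4.4
tool_pos: [634.8, 56.4, 102.6]
tcp_rot: [180.0, -0.0, 27.9]
ft_force: [-1.5, -0.1, 4.1]
finger_gap: 24.7
```

Run:
```python
from h import *
s=snap('wrist','w5')
q=r.sense();print(q['time'],q['tool_pos'],q['tcp_rot'],q['ft_force'],q['finger_gap'])
```

```text
4.45 [634.86215006  56.37446291 102.55881785] [ 1.79992801e+02 -1.72360244e-02  2.78469712e+01] [-1.49432663  0.39381781  3.97538831] 24.479117804292592
```

View pics/w5.png

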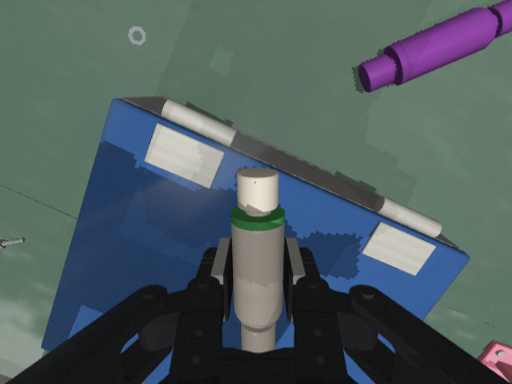

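The gauge is gripped (gap 24.5 mm). I'm lifting it and checking where its centre sits relative to the TCP.

{"api": "drive_tool", "payload": {
  "moves": [
    [[0,0,10],0],
    [[0,0,30],0],
    [[0,0,60],0],
    [[0,0,90],0],
    [[0,-10,100],0],
    [[0,-40,110],0],
    [[-10,-80,110],-2],
    [[-20,-110,110],-4]
  ]
}}

```text
time: 5.12
tool_pos: [614.7, -55.9, 212.8]
tcp_rot: [179.9, -0.0, 23.8]
ft_force: [0.0, -1.0, -0.6]
finger_gap: 24.8
```

{"api": "drive_tool", "payload": {
  "moves": [
    [[-15,-35,0],-3],
    [[-30,-70,0],-6],
    [[-45,-105,0],-10],
    [[-60,-140,0],-10],
    [[-75,-175,0],-10],
    [[-90,-210,0],-10],
    [[-105,-245,0],-10],
    [[-120,-270,0],-10]
  ]
}}

```text
time: 5.78
tool_pos: [492.8, -326.6, 211.6]
tcp_rot: [180.0, 0.1, 13.8]
ft_force: [0.2, 0.0, -2.0]
finger_gap: 24.5
```

Run:
```python
from h import *
s=snap('wrist','w6');snap('scene','s6')
q=r.sense();print(q['time'],q['tool_pos'],q['tcp_rot'],q['ft_force'],q['finger_gap'])
a=cv2.imread('pics/s6.png')
cv2.imwrite('pics/s6c.png',cv2.resize(a[145:305,190:340],None,fx=3.7,fy=3.7,interpolation=cv2.INTER_CUBIC))
```

```text
5.8833 [ 491.64367857 -327.86803225  211.50262679] [1.79976159e+02 1.16246988e-01 1.35556250e+01] [-0.06006926 -0.29770607 -1.60342225] 24.43335125096206
```

View pics/w6.png

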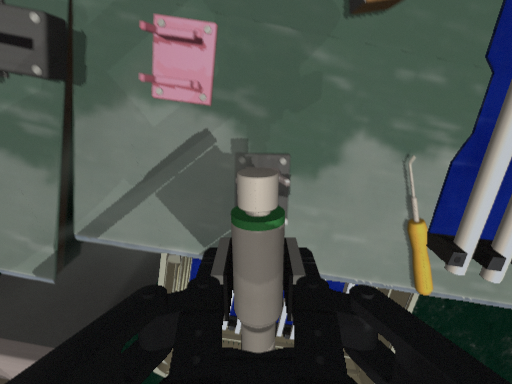

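View pics/s6c.png

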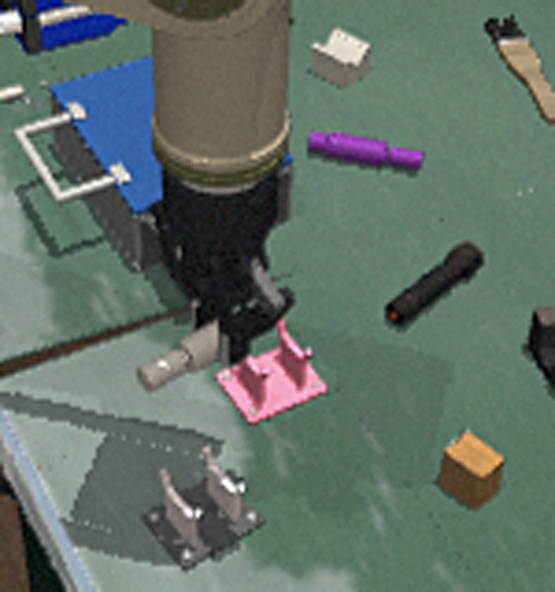

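Run:
```python
from h import *
a=cv2.imread('pics/w6.png')
cv2.imwrite('pics/w6c.png',cv2.resize(a[160:360,215:305],None,fx=4,fy=4,interpolation=cv2.INTER_CUBIC)[:800:1])
im=cv2.imread('pics/w6c.png');cv2.imwrite('pics/w6c.png',cv2.resize(a[195:340,215:305],None,fx=4,fy=4,interpolation=cv2.INTER_CUBIC))
w=load('w6');q=r.sense();T=q['tool_pos'];Rm=R.from_euler('xyz',q['tcp_rot'],degrees=True).as_matrix()
for u in [(258,v) for v in (205,210,215,220,315,320,325,330)]:
    for z in (T[2],T[2]-12):
      print(u[1],z.round(),(Rm.T@(plane(w,u,z)-T)).round(1))
```

```text
205 212.0 [35.3  0.5 -0.1]
205 200.0 [30.9  0.5 11.9]
210 212.0 [33.   0.5 -0.1]
210 200.0 [28.4  0.5 11.9]
215 212.0 [30.8  0.5 -0.1]
215 200.0 [25.9  0.5 11.9]
220 212.0 [28.4  0.5 -0.1]
220 200.0 [23.3  0.6 12. ]
315 212.0 [-21.    0.7   0. ]
315 200.0 [-31.    0.7  12.1]
320 212.0 [-23.9   0.7   0. ]
320 200.0 [-34.2   0.7  12.1]
325 212.0 [-26.9   0.7   0.1]
325 200.0 [-37.5   0.7  12.1]
330 212.0 [-29.9   0.7   0.1]
330 200.0 [-40.8   0.8  12.1]
```

View pics/w6c.png

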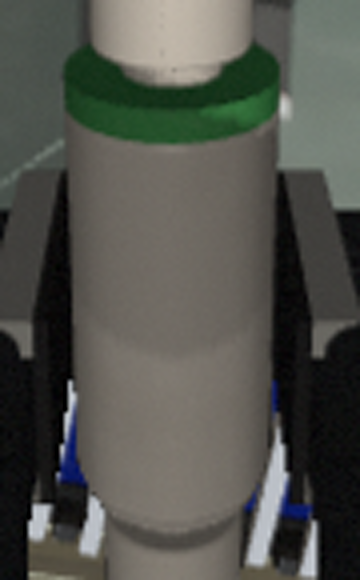

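The handle centre lies within 0.5 mm of the TCP: far rim at row 222, near rim at row 327. I'm moving over the seat at (475,-335), yaw 13.

{"api": "drive_tool", "payload": {
  "moves": [
    [[-10,-5,0],0],
    [[-17,-7,0],0],
    [[-17,-7,-25],0],
    [[-17,-7,-60],0],
    [[-17,-7,-90],0],
    [[-17,-7,-110],0],
    [[-17,-7,-110],0],
    [[-17,-7,-110],0]
  ]
}}

```text
time: 6.55
tool_pos: [476.8, -329.1, 101.2]
tcp_rot: [-179.8, 0.1, 13.9]
ft_force: [-0.0, -0.6, -1.1]
finger_gap: 24.6
```

Run:
```python
from h import *
s=snap('wrist','w7');snap('scene','s7');snap('top','t7')
q=r.sense();print(q['time'],q['tool_pos'],q['tcp_rot'],q['ft_force'],q['finger_gap'])
a=cv2.imread('pics/s7.png')
cv2.imwrite('pics/s7c.png',cv2.resize(a[215:305,200:300],None,fx=6,fy=6,interpolation=cv2.INTER_CUBIC))
```

```text
6.7 [ 479.10306875 -331.34409902  104.86167758] [ 1.79823650e+02 -1.30148531e-01  1.38885958e+01] [ 0.10515189  0.60749461 -1.62716042] 24.689029668645073
```

View pics/w7.png

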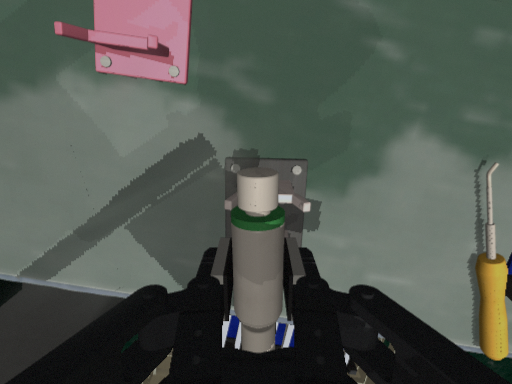

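View pics/s7c.png

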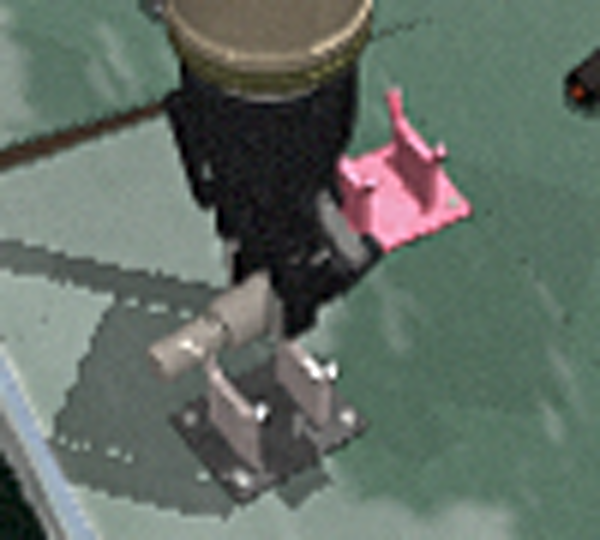

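The gauge hangs just behind and above the rest. The plate's far edge shows at (226,158)–(307,160). I'll let the arm settle and re-measure.

{"api": "drive_tool", "payload": {
  "moves": [
    [[-2,-4,-4],0],
    [[-2,-4,-4],0],
    [[-2,-4,-4],0],
    [[-2,-4,-4],0],
    [[-2,-4,-4],0],
    [[-2,-4,-4],0],
    [[-2,-4,-4],0],
    [[-2,-4,-4],0]
  ]
}}

```text
time: 7.37
tool_pos: [475.7, -334.6, 98.3]
tcp_rot: [-180.0, 0.0, 13.9]
ft_force: [0.1, -0.5, -1.4]
finger_gap: 24.8
```

Run:
```python
from h import *
w=load('w7')
for u in [(226,158),(307,160)]: print(plane(w,u,6).round(1))
s=snap('wrist','w8')
q=r.sense();print(q['time'],q['tool_pos'],q['tcp_rot'],q['ft_force'],q['finger_gap'])
a=cv2.imread('pics/w8.png')
cv2.imwrite('pics/w8c.png',cv2.resize(a[140:280,195:325],None,fx=5,fy=5,interpolation=cv2.INTER_CUBIC)[:600])
```

```text
[ 505.1 -299.8    6. ]
[ 517.6 -356.7    6. ]
7.4167 [ 475.73179647 -334.58920592   98.27006883] [-1.79994555e+02  8.00888230e-04  1.38507287e+01] [ 0.59584776 -0.63966832 -2.66486021] 24.47678907499787
```

View pics/w8c.png

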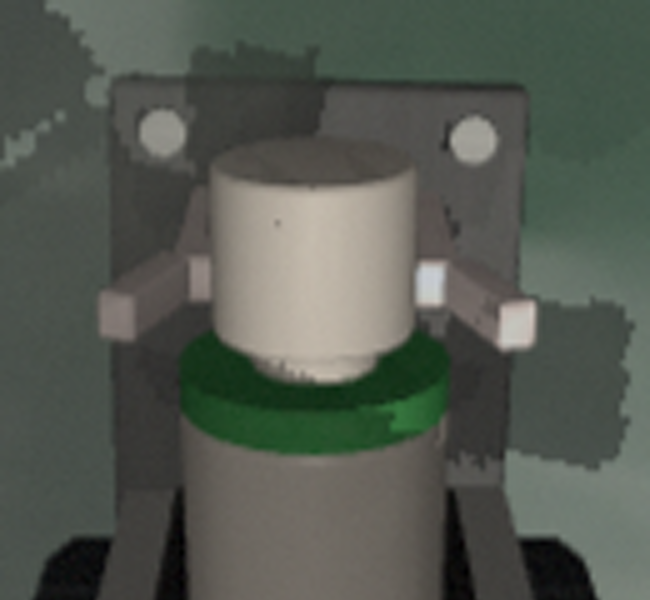

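The gauge (crop column 314) is centred between the prongs (118 and 516). Lowering.

{"api": "drive_tool", "payload": {
  "moves": [
    [[-1,-1,-8],-0.5],
    [[-1,-1,-16],-0.5],
    [[-1,-1,-24],-0.5],
    [[-1,-1,-30],-0.5],
    [[-1,-1,-31],-0.5],
    [[-1,-1,-32],-0.5],
    [[-1,-1,-32],-0.5],
    [[-1,-1,-32],-0.5]
  ]
}}

```text
time: 8.08
tool_pos: [474.8, -335.7, 66.5]
tcp_rot: [180.0, -0.0, 13.3]
ft_force: [-0.6, -0.3, -1.8]
finger_gap: 24.5
```

{"api": "drive_tool", "payload": {
  "moves": [
    [[0,0,-0.5],0],
    [[0,0,-1],0],
    [[0,0,-1.5],0],
    [[0,0,-2],0],
    [[0,0,-2],0],
    [[0,0,-2],0],
    [[0,0,-2],0],
    [[0,0,-2],0]
  ]
}}

```text
time: 8.75
tool_pos: [474.9, -335.8, 65.0]
tcp_rot: [180.0, -0.0, 13.4]
ft_force: [-2.1, 2.0, 5.5]
finger_gap: 24.3
```

Run:
```python
from h import *
snap('wrist','w9');snap('scene','s9')
q=r.sense();print(q['time'],q['tool_pos'],q['tcp_rot'],q['ft_force'],q['finger_gap'])
a=cv2.imread('pics/s9.png')
cv2.imwrite('pics/s9c.png',cv2.resize(a[215:305,200:300],None,fx=6,fy=6,interpolation=cv2.INTER_CUBIC))
a=cv2.imread('pics/w9.png')
cv2.imwrite('pics/w9c.png',cv2.resize(a[140:280,195:325],None,fx=5,fy=5,interpolation=cv2.INTER_CUBIC)[:600])
```

```text
8.85 [ 474.96037775 -335.758483     64.99302041] [ 1.79974926e+02 -1.93197728e-02  1.33527098e+01] [-2.13341256  1.11540641  5.88658345] 24.549598883757703
```

View pics/s9c.png

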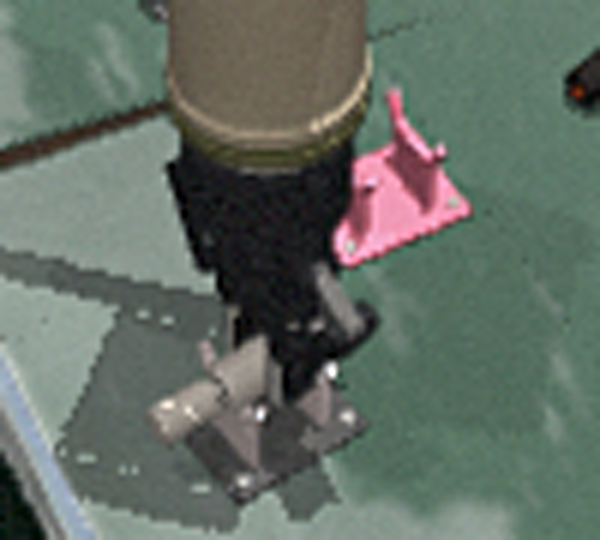

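View pics/w9c.png

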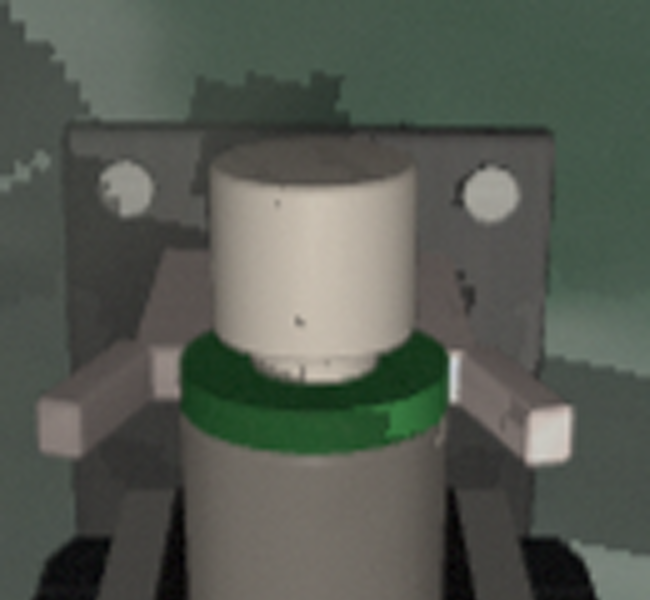

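The gauge is seated: z contact force went up about 7 N and the gauge is centred between the prongs within 1 mm. Releasing and rising.

{"api": "drive_tool", "payload": {
  "moves": [
    [[0,0,0],0],
    [[0,0,0],0],
    [[0,0,0],0],
    [[0,0,0],0],
    [[0,0,0],0],
    [[0,0,0],0],
    [[0,0,0],0],
    [[0,0,0],0]
  ],
  "fingers": 46
}}

```text
time: 9.52
tool_pos: [474.7, -335.6, 64.2]
tcp_rot: [-180.0, 0.0, 13.3]
ft_force: [-0.9, 0.2, 0.4]
finger_gap: 45.9
```

{"api": "drive_tool", "payload": {
  "moves": [
    [[0,0,10],0],
    [[0,0,25],0],
    [[0,0,50],0],
    [[0,0,85],0],
    [[0,0,120],0],
    [[0,0,150],0],
    [[-20,0,180],0],
    [[-40,0,200],0]
  ]
}}

```text
time: 10.18
tool_pos: [435.4, -336.0, 268.9]
tcp_rot: [179.8, -0.1, 13.4]
ft_force: [0.2, -1.5, 0.4]
finger_gap: 45.8
```

Run:
```python
from h import *
snap('wrist','w10');snap('scene','s10')
q=r.sense();print(q['time'],q['tool_pos'],q['tcp_rot'],q['ft_force'],q['finger_gap'])
a=cv2.imread('pics/s10.png')
b=cv2.resize(a[215:305,200:300],None,fx=4,fy=4,interpolation=cv2.INTER_CUBIC)
a=cv2.imread('pics/w10.png')
cv2.imwrite('pics/w10c.png',np.hstack([b,cv2.resize(a[100:220,200:300],None,fx=4,fy=4,interpolation=cv2.INTER_CUBIC)[:360]]))
cv2.imwrite('pics/w10d.png',cv2.resize(a[80:230,180:330],None,fx=4,fy=4,interpolation=cv2.INTER_CUBIC))
```

```text
10.2833 [ 434.66117434 -337.34293877  270.72944898] [179.56564804  -0.24144564  13.29317445] [ 0.40651282 -0.80708368  0.45881988] 46.18574889112574
```

View pics/w10c.png

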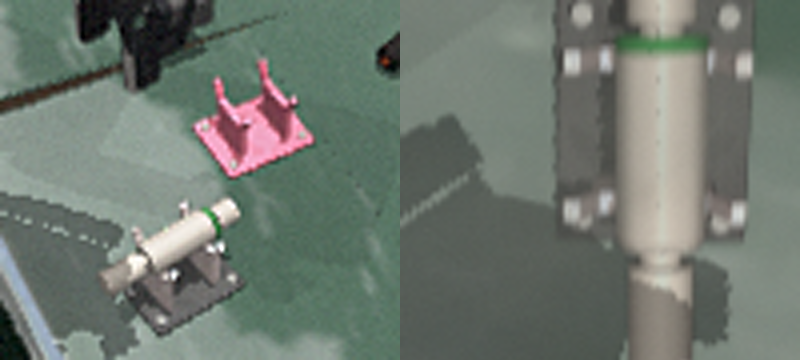

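View pics/w10d.png

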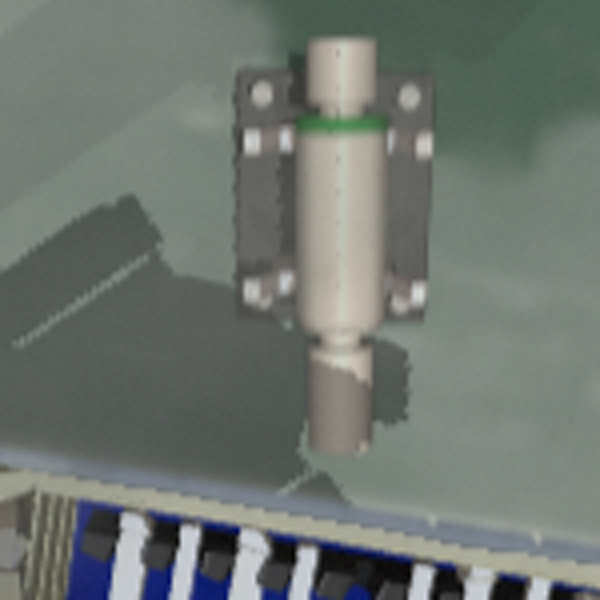

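The gauge lies in the notches, central between the prongs. A quick number check on it, while I measure the bar and knob.

Run:
```python
from h import *
w=load('w10');f=lambda c,k,o:((c[0]+.5)/k-.5+o[0],(c[1]+.5)/k-.5+o[1])
a=np.array([plane(w,f(c,4,(180,80)),65) for c in [(341,130),(341,332)]]);print(a.round(1),a.mean(0))
s=np.array([475,-336,65]);y=np.radians(13.2);print(np.array([[np.cos(y),np.sin(y),0],[-np.sin(y),np.cos(y),0]])@(a.mean(0)-s), np.degrees(np.arctan2(*(a[0]-a[1])[1::-1])))
a=cv2.imread('pics/w2.png');cv2.imwrite('pics/w2b.png',cv2.resize(a[140:245,90:330],None,fx=3.3,fy=3.3,interpolation=cv2.INTER_CUBIC))
a=cv2.imread('pics/top0.png');cv2.imwrite('pics/t0b.png',cv2.resize(a[190:250,195:285],None,fx=8,fy=8,interpolation=cv2.INTER_CUBIC))
```

```text
[[ 496.8 -331.1   65. ]
 [ 445.3 -343.8   65. ]] [ 471.08184287 -337.46262766   65.        ]
[-4.14862741 -0.52926884] 13.783247876013318
```

View pics/w2b.png

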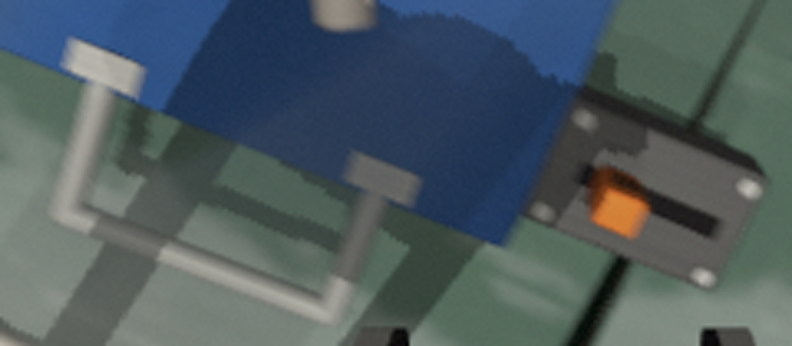

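View pics/t0b.png

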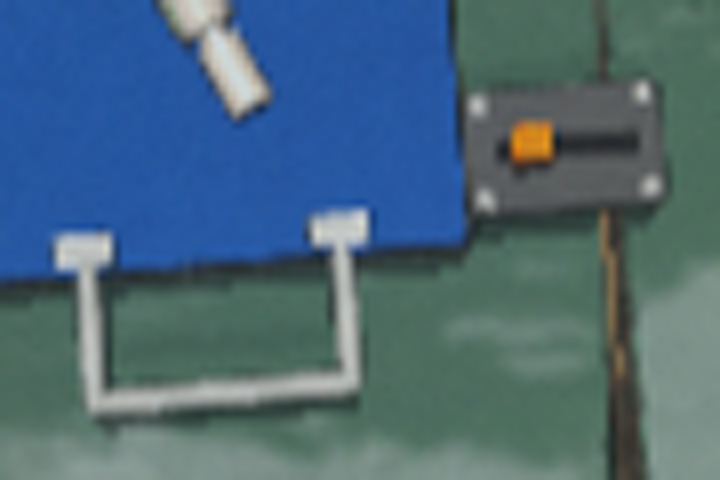

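Run:
```python
from h import *
w=load('w2');t=load('top0');f=lambda c,k,o:((c[0]+.5)/k-.5+o[0],(c[1]+.5)/k-.5+o[1])
for n,c1,c2 in [('L',(72,211),(97,402)),('R',(330,303),(350,380)),('knobtop',(618,212),(531,143))]:
    u=f(c1,3.3,(90,140));v=f(c2,8,(195,190));x,e=tri([(w,u),(t,v)]);z=94 if n[0]=='k' else 74
    print(n,x.round(1),e[0].round(2),plane(w,u,z).round(1),plane(t,v,z).round(1))
```

```text
L [467.2  89.1  72.4] 0.31 [468.   88.4  74. ] [467.2  89.2  74. ]
R [473.4  -8.7  68.7] 0.38 [476.2  -8.4  74. ] [473.4  -9.4  74. ]
knobtop [562.1 -82.1  94.9] 0.05 [561.8 -82.2  94. ] [562.2 -82.1  94. ]
```

The bar centre is about (471.5, 40, 72), the case yaw is about 3.8°, and the knob top is at (562, -82, 95). I'm going over the bar with tool yaw about 94.

{"api": "drive_tool", "payload": {
  "moves": [
    [[4,30,0],7],
    [[8,60,0],14],
    [[12,95,0],21],
    [[16,130,0],28],
    [[20,165,0],35],
    [[24,200,0],42],
    [[28,235,0],49],
    [[32,270,-10],56]
  ]
}}

```text
time: 10.95
tool_pos: [467.5, -64.0, 256.0]
tcp_rot: [179.8, -0.0, 69.7]
ft_force: [-0.1, 0.6, 0.9]
finger_gap: 45.9
```

{"api": "drive_tool", "payload": {
  "moves": [
    [[2,30,-10],6],
    [[4,60,-20],12],
    [[5,90,-40],18],
    [[5,108,-60],24],
    [[5,108,-80],24.5],
    [[5,108,-90],24.5],
    [[5,108,-90],24.5],
    [[5,108,-90],24.5]
  ]
}}

```text
time: 11.62
tool_pos: [471.4, 42.0, 164.2]
tcp_rot: [-179.9, -0.0, 93.8]
ft_force: [-0.9, 0.1, 0.3]
finger_gap: 45.9
```

Run:
```python
from h import *
snap('wrist','w11');snap('scene','s11')
q=r.sense();print(q['time'],q['tool_pos'],q['tcp_rot'],q['ft_force'],q['finger_gap'],q['joint_pos'])
```

```text
11.7167 [472.59906703  41.78600312 165.69910032] [1.79894597e+02 1.16114529e-02 9.37533310e+01] [-0.25716005  0.29037181 -0.15625728] 45.90133107148711 [-1.14052010e+00 -9.01688535e+00  1.10889873e+02 -2.63458201e-03
  7.80210036e+01 -4.89331731e+00]
```

View pics/w11.png

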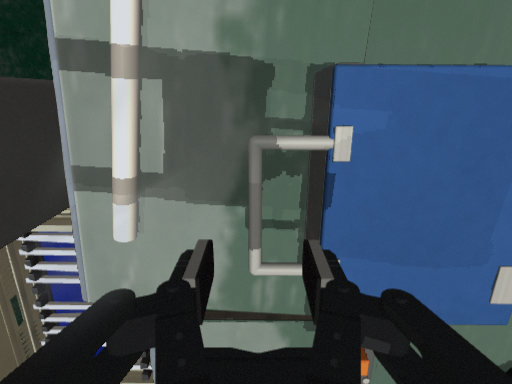

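View pics/s11.png

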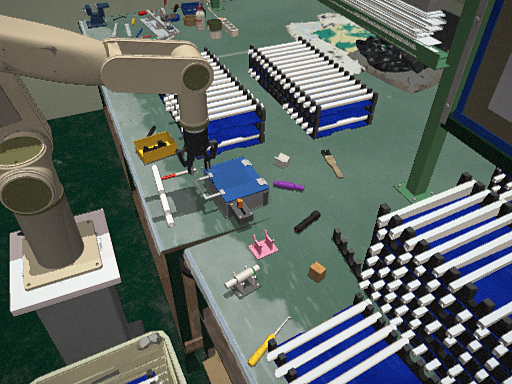

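The bar (column 255) runs exactly down the view from (255,143) to (254,268), in line with the jaw centre at column 258.

Run:
```python
from h import *
w=load('w11');t=load('top0')
for u in [(255,143),(254.5,206),(254.5,268)]: print(plane(w,u,74).round(1))
f=lambda c,k,o:((c[0]+.5)/k-.5+o[0],(c[1]+.5)/k-.5+o[1])
print(tri([(w,(255,143)),(t,f((97,402),8,(195,190)))]),tri([(w,(254.5,268)),(t,f((350,380),8,(195,190)))]))
q=r.sense();print(q['tool_pos'])
```

```text
[466.1  87.1  74. ]
[468.6  40.7  74. ]
[471.8 -11.4  74. ]
(array([466.62897927,  88.1525757 ,  81.09265702]), [np.float64(0.5188240463512456), np.float64(0.5188240463512673)]) (array([472.54225452,  -9.6130696 ,  76.89205782]), [np.float64(0.7765728184156715), np.float64(0.7765728184156491)])
[472.59906703  41.78600312 165.69910032]
```

{"api": "drive_tool", "payload": {
  "moves": [
    [[-2,-2,-10],0],
    [[-2,-2,-30],0],
    [[-2,-2,-50],0],
    [[-2,-2,-70],0],
    [[-2,-2,-84],0],
    [[-2,-2,-84],0],
    [[-2,-2,-84],0],
    [[-2,-2,-84],0]
  ]
}}

```text
time: 12.38
tool_pos: [470.6, 40.1, 81.5]
tcp_rot: [179.9, 0.0, 93.8]
ft_force: [-0.3, 0.3, 1.6]
finger_gap: 46.1
```

{"api": "drive_tool", "payload": {
  "moves": [
    [[0,0,0],0],
    [[0,0,0],0],
    [[0,0,0],0],
    [[0,0,0],0],
    [[0,0,0],0],
    [[0,0,0],0],
    [[0,0,0],0],
    [[0,0,0],0]
  ],
  "fingers": 0,
  "squeeze": 40
}}

```text
time: 13.05
tool_pos: [469.4, 40.3, 80.2]
tcp_rot: [-180.0, 0.0, 93.9]
ft_force: [-5.1, -1.6, 2.3]
finger_gap: 8.5
```

Run:
```python
from h import *
snap('wrist','w12')
q=r.sense();print(q['time'],q['tool_pos'],q['tcp_rot'],q['ft_force'],q['finger_gap'])
```

```text
13.1 [469.39962865  40.28547754  80.16512217] [-1.79956026e+02  9.06093292e-03  9.38530185e+01] [-5.83638857 -1.23995604  2.7923167 ] 8.28575989349125
```

View pics/w12.png

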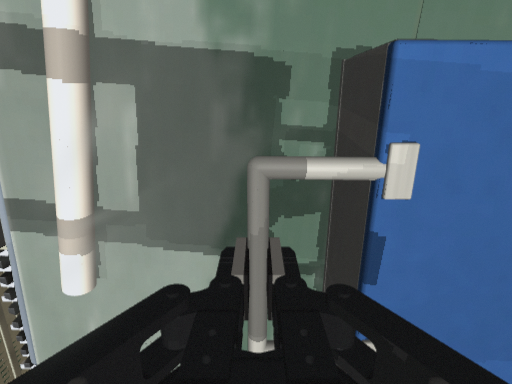

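The bar is gripped. Tugging up 7 mm.

{"api": "drive_tool", "payload": {
  "moves": [
    [[0,0,2],0],
    [[0,0,4],0],
    [[0,0,6],0],
    [[0,0,7],0],
    [[0,0,7],0],
    [[0,0,7],0],
    [[0,0,7],0],
    [[0,0,7],0]
  ]
}}

```text
time: 13.77
tool_pos: [469.5, 40.3, 87.1]
tcp_rot: [-180.0, 0.0, 93.9]
ft_force: [-4.2, -2.0, -1.9]
finger_gap: 8.5
```

{"api": "drive_tool", "payload": {
  "moves": [
    [[0,0,1],0],
    [[0,0,2],0],
    [[0,0,3],0],
    [[0,0,4],0],
    [[0,0,5],0],
    [[0,0,5],0],
    [[0,0,5],0],
    [[0,0,5],0]
  ]
}}

```text
time: 14.43
tool_pos: [469.7, 40.4, 92.3]
tcp_rot: [180.0, 0.0, 93.9]
ft_force: [-4.1, -3.4, -1.9]
finger_gap: 8.1
```

Run:
```python
from h import *
snap('wrist','w13')
q=r.sense();print(q['time'],q['tool_pos'],q['tcp_rot'],q['ft_force'],q['finger_gap'])
```

```text
14.4833 [469.74804141  40.36018551  92.30905848] [1.79998120e+02 3.33322623e-03 9.38513148e+01] [-4.24958477 -2.80555675 -2.30876748] 8.170464730503143
```

View pics/w13.png

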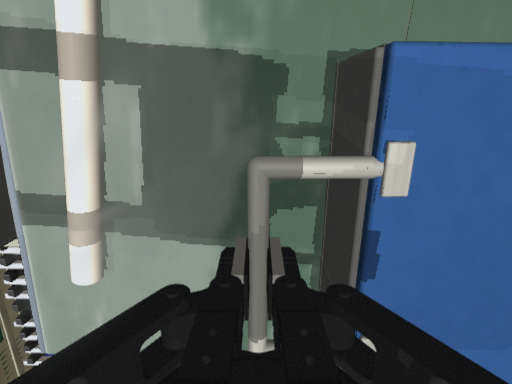

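It rose 12 mm, past the 8 mm of play, with only about 4 N more downward force. The bar is still in the same place in the jaws, so the cover isn't caught. Raising along the arc, watching the force.

{"api": "drive_tool", "payload": {
  "moves": [
    [[1,0,9.5],0],
    [[2.6,0.2,20.4],0],
    [[4.8,0.3,31.1],0],
    [[7.5,0.5,41.8],0],
    [[9.7,0.6,48.8],0],
    [[12,0.8,55.7],0],
    [[12,0.8,55.7],0],
    [[12,0.8,55.7],0]
  ]
}}

```text
time: 15.15
tool_pos: [481.2, 41.1, 149.7]
tcp_rot: [-179.9, 0.0, 93.9]
ft_force: [-9.9, -4.0, 1.5]
finger_gap: 8.6
```

Run:
```python
from h import *
snap('scene','s14');snap('wrist','w14')
a=cv2.imread('pics/s14.png')
cv2.imwrite('pics/s14c.png',np.hstack([cv2.resize(a[130:290,150:300],None,fx=2.5,fy=2.5,interpolation=cv2.INTER_CUBIC)[:384],cv2.imread('pics/w14.png')[:,100:500]]))
q=r.sense();print(q['time'],q['tool_pos'],q['tcp_rot'],q['ft_force'],q['finger_gap'])
```

```text
15.25 [481.11007023  41.07385265 149.31005106] [-1.79908797e+02  1.23547773e-02  9.38513405e+01] [-8.80121873 -3.54297812  1.0938175 ] 8.47714501557081
```

View pics/s14c.png

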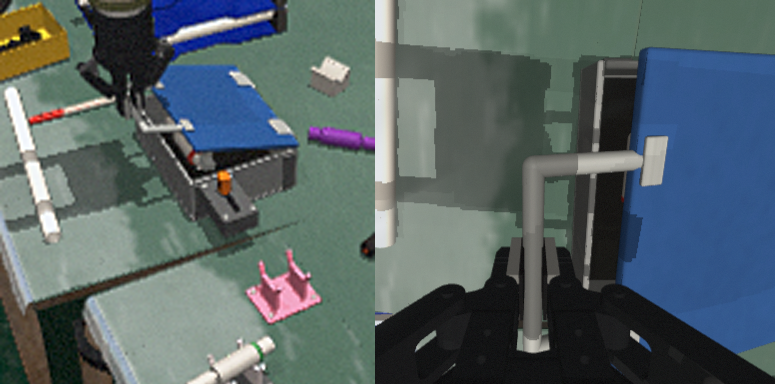

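The cover is opening freely and the jaws hold the bar. Continuing along the arc.

{"api": "drive_tool", "payload": {
  "moves": [
    [[3.5,0.2,10.2],0],
    [[8,0.5,20.2],0],
    [[13,0.9,30],0],
    [[18.5,1.2,39.5],0],
    [[24.5,1.6,48.6],0],
    [[29,1.9,54.6],0],
    [[29,1.9,54.6],0],
    [[29,1.9,54.6],0]
  ]
}}

```text
time: 15.92
tool_pos: [510.1, 42.9, 205.7]
tcp_rot: [-179.9, 0.0, 93.9]
ft_force: [-16.6, -4.8, 9.1]
finger_gap: 8.0
```

Run:
```python
from h import *
snap('wrist','w15')
q=r.sense();print(q['time'],q['tool_pos'],q['tcp_rot'],q['ft_force'],q['finger_gap'])
```

```text
15.9667 [509.90881019  42.82423345 205.320235  ] [-1.79884397e+02  3.11121543e-02  9.38503031e+01] [-16.74757746  -4.36437024   8.5187602 ] 8.162177050579595
```

View pics/w15.png

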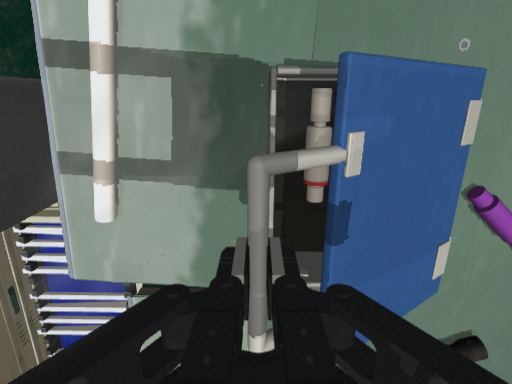

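The force is pushing outward along the cover radius by about 20 N, so my arc is slightly tight. I'm easing outward on the last stretch.

{"api": "drive_tool", "payload": {
  "moves": [
    [[-1,0,1],0],
    [[5,0.3,9.5],0],
    [[12,0.8,18],0],
    [[19.5,1.3,26],0],
    [[27.5,1.8,33.5],0],
    [[36,2.4,40.5],0],
    [[44.5,3,47],0],
    [[44.5,3,47],0]
  ]
}}

```text
time: 16.63
tool_pos: [557.6, 45.8, 254.3]
tcp_rot: [179.7, 0.1, 93.8]
ft_force: [-7.7, -5.8, 8.1]
finger_gap: 8.5
```

{"api": "drive_tool", "payload": {
  "moves": [
    [[0,0,0],0],
    [[0,0,0],0],
    [[0,0,0],0],
    [[0,0,0],0],
    [[0,0,0],0],
    [[0,0,0],0],
    [[0,0,0],0],
    [[0,0,0],0]
  ]
}}

```text
time: 17.3
tool_pos: [555.8, 45.7, 253.0]
tcp_rot: [179.8, 0.1, 93.8]
ft_force: [-7.4, -5.4, 8.1]
finger_gap: 8.7
```

Run:
```python
from h import *
snap('wrist','w16');snap('scene','s16');snap('top','t16')
q=r.sense();print(q['time'],q['tool_pos'],q['tcp_rot'],q['ft_force'],q['finger_gap'])
a=cv2.imread('pics/s16.png');b=cv2.imread('pics/t16.png')
k=dict(fx=2.6,fy=2.6,interpolation=cv2.INTER_CUBIC)
cv2.imwrite('pics/s16c.png',np.hstack([cv2.resize(a[120:310,150:300],None,**k),cv2.resize(b[110:300,185:335],None,**k)]))
```

```text
17.45 [555.79567915  45.67233041 252.9433855 ] [1.79836316e+02 5.37686064e-02 9.38345662e+01] [-7.61832829 -4.67113794  7.4098458 ] 8.10378252622353
```

View pics/s16c.png

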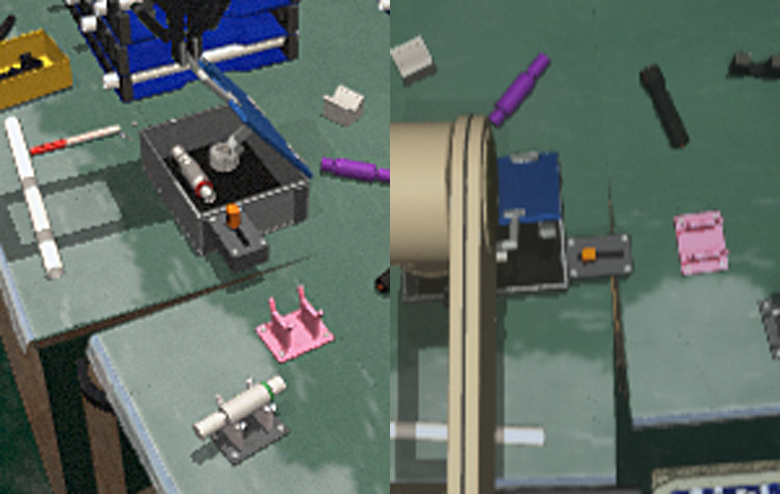

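View pics/w16.png

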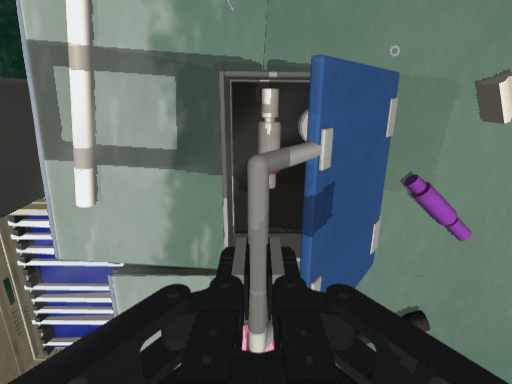

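The cover stands at about 0.92–0.98 rad by the height and reach of the TCP. The bar is in the jaws, the gauge is in the rest at crop (240,405), and the marker, torch and knob are where they began. Handing in.

Run:
```python
from h import *
q=r.sense();print(q['time'],np.abs(q['qd']).max(),q['finger_gap']);print(r.hand_in())
```

```text
17.45 0.10700897615334135 8.10378252622353
the job is handed in; nothing more can be done
None
```

I laid the gauge in the grey rest, tugged the cover by its handle, found it was not caught, and raised it. I handed in after about 17.5 s of the 64 s, still holding the cover up. The hand-in gave no verdict.

- **Gauge:** My check after release put the handle centre about 4 mm off along the notches and 0.5 mm across, with the axis within 1° of them. The last scene picture still shows it in the rest.
- **Tug:** The cover rose 12 mm, past the 8 mm of play, with only about 4 N more force. I therefore never touched the knob.
- **Cover:** It is held at about 0.92 rad (from the forward travel) to 0.98 rad (from the height). These two estimates disagree slightly, but both are over 0.8. The arm was still, the grip gap was about 8 mm, and there was 7–8 N of force at the bar.
- **Force on the way up:** I followed too tight an arc at first, which built up about 20 N outward along the cover. I eased outward for the last stretch.
- **Bystanders:** In the last pictures the marker and torch look unmoved. The wood block was outside those crops, but the arm never went near it.

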